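# Hold a bracket flush on the tilted fixture table

## Robot

A 6-joint arm with a two-finger parallel gripper is mounted at the origin on the work surface. World frame = base frame: x ahead of the robot, y to its left, z up, the work surface at z = 0. Lengths are in m, angles in rad, forces in N, time in s.
With the tool pointing down it reaches from about 0.3 to 1 m from the base axis. Payload 5.1 kg.
Tool frame: the origin (TCP) lies on the centre line of the jaws, within the pads' length; the fingertips stand 14 mm ahead of it and the grasp point (between the pads) lies 5 mm behind it; z points along the fingers, y is the line along which they close (so a half turn about z gives the same grasp; the last joint's range is limited). The gripper opens to 95 mm and grips with 3 to 60 N. Pads are 20 mm wide; open, the fingers measure 119 mm over their backs; the gripper's body (75 mm by 180 mm) begins 59 mm behind the grasp point.
Start: joints at [1.146, 0.124, 1.65, -0, 1.367, -0.083], TCP at [0.218, 0.612, 0.229] pointing down, gripper open.
Joint ranges: [-2.61, 2.61], [-1.02, 2.33], [0.03, 2.71], [-1.35, 4.49], [0.32, 2.68], [-2.91, 2.91]. Speed limits (rad/s): [2.57, 2.57, 3.14, 3.14, 3.14, 3.14].

## Interface

Orientations are given as a 3x3 rotation matrix whose columns are the frame's x, y, z axes.
In Python, from cell import ctrl, camera, camera_model gives the robot as it stands. The module is installed in compiled form; this text tells all that it offers.
- The arm moves only by the tool servo_tool, never from a script. Its argument "series" is one flat list of numbers, 7 for each row, row after row: the opening, from -1 (shut) to 1 (fully open), so that 0 is half open, then the shift along the tool's x, y, z in m, then the turn, a rotation vector about the tool's x, y, z in degrees. In form: [jaw, x, y, z, rx, ry, rz, jaw, x, y, z, rx, ry, rz, ...]. A call has 1 to 8 rows; each row is the pose to reach, as a shift and turn from the pose commanded when the call began, along the tool's axes at that moment; what a row does not reach only later rows make up. A row lasts 1/12 s, in which the tool goes at most 41.7 mm and 7.16 degrees, less where a joint would pass 70% of its speed; a pose out of reach is approached as far as the arm can. A call with a gripper value outside its range is refused whole. The fingers move at their own pace and stop on an object; "grip_force" is the grip in N (left out, the last holds). Time passes only in rows, so rows that repeat a pose let the fingers close. It gives the time, the measured TCP pose, the force, the opening and the grip force at its end, in the units of the state.
- ctrl.read_state(): the state, without advancing time (a new reading comes with each control period).
- camera(name): name is "scene" or "top" or "wrist"; returns (picture, depth): 400x640x3 uint8, red, green, blue; 400x640 float32, m along the optical axis (not along the pixel's ray), 0 where there is no reading.
- camera_model(name): a dict with "mtx" (3x3 intrinsics, pixels), "rvec" (rotation vector, rad) and "tvec" (3), from world to camera coordinates, as OpenCV has them; the wrist camera has in their place "mount" (4x4, takes a point from camera to tool coordinates, whose origin is the TCP and whose axes are the flange's). Camera axes: x right, y down, z forward; pixel columns grow to the right and rows downward; lengths in m; the calibration is good to about 2 mm. The wrist camera is an equidistant fisheye: a pixel r from the principal point sees the ray r / f radians off the axis. A picture is of the moment at which its call begins: read the wrist's pose just before it. camera_model takes no time and is no camera call.
- ctrl.job_done(): hands the job in; it is judged then, once.
The state is a dict: "time": time; "qpos": joint angles; "dq": joint speeds; "joint_efforts": joint torques, N m; "position": TCP position; "tcp_rot": TCP orientation; "contact_force": force on the tool from outside, world axes, zero at the start; "wrist_torque": the same for the moment, N m; "grip_width": finger opening in m; "grasp_force": force on a finger pad.
Only numpy, scipy, OpenCV 4.12 (cv2) and the standard library are available. Lean on these libraries where they do the work, as an engineer would, in place of code of your own. Each camera call takes 0.05 s, during which the arm holds its last target. There are 200 camera calls.

## Task

Lift the aluminium bracket out of the parts bin by its rib and hold it against the tilted fixture table as if it were about to be tacked on: foot squarely covering the raised pad, its long sides along the pad's long sides, tilted to lie flush all over, and pressed on steadily with roughly 10 N. The program finishes still gripping and pressing the bracket: do not let go. Do not push so hard that the table's tilt shifts, and leave the flange, the spray can and the screwdriver where they lie.

Things in the scene. Friction and masses are not known exactly. Their poses are not given: they have to be found in the camera images.
- bracket: Aluminium T-bracket, about 170 g: flat foot 80 (x) x 60 (y) x 6 mm (z) with one upright rib along its middle, 50 mm long (x), 12 mm thick (y), its top 51 mm above the underside. Origin: centre of the foot's underside; x along the rib, z up through the rib. Starts standing on its foot on the bin's floor, in either half of the bin. Identical when turned half round about z.
- bin: Open-topped plastic parts bin, fixed to the bench, 220 (x) x 280 (y) x 55 mm high, walls and floor 5 mm. Origin at the centre of its underside. It stands left or right of the robot's centre line, with the fixture on the other side.
- seat (a point): Centre of the top of the raised steel pad on the fixture's tilting plate. Pad 80 (x) x 60 (y) mm like the bracket's foot, 6 mm proud of the plate (120 x 112 mm). z: outward normal of the slope; x: straight up the slope; y: level. The slope is 0.2 to 0.55 rad from level, its low edge towards the robot give or take the fixture's yaw. It lies about 87 to 90 mm above the bench.
- edge (a point): Middle of the upper edge of the fixture's tilting plate, on its top surface: 60 mm up the slope from the pad's centre and 6 mm below the pad's top. The plate is clamped by friction at its level axis, 20 mm below the pad's centre, and turns only under about 8 N m.
- fixture: The whole fixture, bolted to the bench: grey base 140 (x) x 150 (y) x 12 mm, two upright cheeks beside the plate (inner faces 61 mm, outer 71 mm from the middle, 50 mm long, tops 88 mm up), and the tilting plate on a level axis 70 mm above the bench. Origin: centre of its underside; x from the plate's low edge to its high edge, z up.
- flange: Bystander: round steel flange, 64 mm across, 24 mm high, lying in the other half of the bin. Origin at the centre of its underside.
- can: Bystander: grey spray can, 54 mm across, 160 mm tall, upright on the bench beyond the work. Origin at the centre of its underside.
- driver: Bystander: screwdriver, 200 mm long, lying across the bench just beyond the work. Origin on its underside near mid-length.
There are look-alikes about, which are no part of the job. There is more than one size of the fixture; the job needs the smaller. Several things have the shape of the bracket; the one meant has the colours described above.

How it is judged:
By the outcome, as a careful person would: the job done as asked, in the order asked, and still so for the second after the job is handed in, while the arm keeps its last pose, push and grip.
It also fails if it takes over 35 s, if anything falls off the work surface, if the arm or the gripper's body presses on something with over 40 N, if the wrist force passes 120 N, or if a joint passes its speed limit or range.

## Working session

There is one attempt and no reset: what is moved stays moved. The work goes in short steps, Python scripts to look and compute and a tool call to move; the robot and the scene stay as the last step left them, time stands still between calls to the robot, and variables do not carry over. Pictures are saved under pics/ and viewed, at most 10 in all, crops included, and the job is handed in when it is done.

Besides the shell and the picture viewer there is one more tool, called by a JSON object that holds its "op" and its "data". servo_tool: Moves the arm, as the interface text tells. Its arguments: {"type":"object","properties":{"series":{"type":"array"},"grip_force":{"type":"number"}},"required":["series"]}

```bash
mkdir -p pics
cat > h.py <<'E'
import numpy as np, cv2
from cell import ctrl, camera, camera_model
def save(n,p): cv2.imwrite('pics/'+n,p[:,:,::-1])
def cloud(name,d):
    m=camera_model(name); R=cv2.Rodrigues(np.array(m['rvec'],float))[0]; t=np.array(m['tvec'],float).ravel(); K=np.array(m['mtx'])
    v,u=np.mgrid[0:d.shape[0],0:d.shape[1]]
    c=np.stack([(u-K[0,2])/K[0,0]*d,(v-K[1,2])/K[1,1]*d,d],-1)
    w=(c-t)@R; w[d<=0]=np.nan
    return w
E
python3 - <<'E'
from h import *
for n in ('scene','top'):
    p,d=camera(n); save(n+'1.png',p); w=cloud(n,d); np.savez(n+'.npz',p=p,w=w,d=d)
    print(n,camera_model(n),(d>0).mean())
s=ctrl.read_state();print(s)
E
```

```text
scene {'mtx': array([[503.91581612,   0.        , 320.85651629],
       [  0.        , 503.91581612, 197.68013508],
       [  0.        ,   0.        ,   1.        ]]), 'rvec': array([ 1.68495351,  2.1705849 , -0.60672704]), 'tvec': array([ 0.20614846, -0.46030659,  1.75065755])} 0.995984375
top {'mtx': array([[407.42595011,   0.        , 319.76289227],
       [  0.        , 407.42595011, 206.68776128],
       [  0.        ,   0.        ,   1.        ]]), 'rvec': array([ 2.17681002, -2.22865802,  0.09566637]), 'tvec': array([-0.06537546,  0.64010476,  1.09276732])} 0.99595703125
{'time': 0.1, 'qpos': array([ 1.14640079e+00,  1.24442364e-01,  1.65150568e+00,  6.26558663e-06,
        1.36750938e+00, -8.25897778e-02]), 'dq': array([ 0.0004347 , -0.00126887, -0.00295976, -0.00052437, -0.00273403,
       -0.00038862]), 'joint_efforts': array([ 6.54231717e-04, -4.18880010e+01, -3.61097968e+01,  7.77031551e-02,
        4.61524946e-02, -5.00449960e-05]), 'position': array([0.21766729, 0.61189315, 0.22752712]), 'tcp_rot': array([[-9.42150445e-01,  3.35189411e-01, -7.73449052e-04],
       [ 3.35190265e-01,  9.42148930e-01, -1.69681641e-03],
       [ 1.59949303e-04, -1.85790893e-03, -9.99998261e-01]]), 'contact_force': array([-0.02047524, -0.18549086, -0.2553635 ]), 'wrist_torque': array([-0.06207415,  0.04446413, -0.02907518]), 'grasp_force': 0.0, 'grip_width': 0.09486422306798367}
```

View pics/scene1.png

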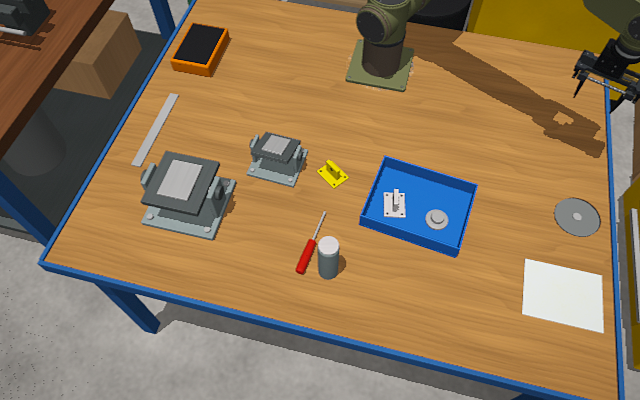

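View pics/top1.png

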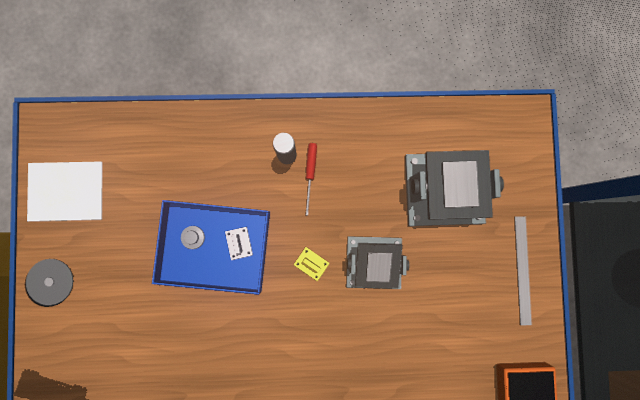

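The aluminium bracket is at about (238,243) in the top view, in the bin's right half, with the flange at (192,237). The smaller fixture is at (375,263), and a yellow look-alike lies between bin and fixture at (311,263).

Run:
```python
from h import *
for n,box,fb in (('top',(222,224,256,264),(345,235,410,292)),('scene',(378,182,410,222),(245,125,310,188))):
    z=np.load(n+'.npz'); w=z['w'];p=z['p'].astype(int)
    x0,y0,x1,y1=box
    W=w[y0:y1,x0:x1].reshape(-1,3); C=p[y0:y1,x0:x1].reshape(-1,3)
    g=(C.max(1)-C.min(1)<40)
    print(n,'bracket z pct',np.percentile(W[g,2],[5,25,50,75,95]))
    foot=W[g&(W[:,2]<.02)&(W[:,2]>0.0)]; rib=W[(W[:,2]>.045)&(W[:,2]<.07)]
    for nm,a in (('foot',foot),('rib',rib)):
        if len(a)>4:
            r=cv2.minAreaRect((a[:,:2]*1000).astype(np.float32)); print(nm,len(a),a.mean(0).round(4),[np.round(q,1) for q in r])
    x0,y0,x1,y1=fb
    W=w[y0:y1,x0:x1].reshape(-1,3);C=p[y0:y1,x0:x1].reshape(-1,3)
    hi=W[:,2]>.055; A=W[hi]; c=C[hi]
    # pad = bright
    b=c.mean(1); print('bright pct',np.percentile(b,[10,50,70,90]))
    P=A[(b>120)&(A[:,2]<.13)]
    cen=np.median(P,0); 
    for _ in range(4):
        u,s,vt=np.linalg.svd(P-P.mean(0),full_matrices=False); nn=vt[2]*np.sign(vt[2,2]); r=(P-P.mean(0))@nn; P=P[abs(r)<max(2*r.std(),.0015)]
    print('pad',len(P),P.mean(0),'n',nn,'tilt',np.arccos(nn[2]),'yaw',np.arctan2(-nn[1],-nn[0]),'std',r.std())
    xs=np.array([-nn[0],-nn[1],0]);xs/=np.linalg.norm(xs);y=np.cross([0,0,1],xs);x=np.cross(y,nn)
    q=np.stack([(P-P.mean(0))@x,(P-P.mean(0))@y],1)*1000
    print('pad rect',cv2.minAreaRect(q.astype(np.float32)),np.percentile(q,[1,99],axis=0))
    Q=A[(b<110)]
    np.savez('fx_'+n,P=P,Q=Q)
z=np.load('top.npz');im=z['p'];save('crop.png',np.hstack([cv2.resize(im[215:295,210:270],None,fx=6,fy=6,interpolation=2),cv2.resize(im[225:305,340:415],None,fx=5,fy=6,interpolation=2)]))
```

```text
top bracket z pct [nan nan nan nan nan]
foot 523 [0.5448 0.1421 0.0107] [array([544.7, 144. ]), array([80.1, 60.3]), np.float64(12.0)]
rib 99 [0.5461 0.1436 0.0547] [array([545.7, 144.1]), array([49.6, 12.4]), np.float64(12.0)]
bright pct [ 74.66666667  80.33333333 150.66666667 157.        ]
pad 655 [ 0.47728641 -0.22551965  0.08864679] n [-0.3410281   0.00663369  0.9400297 ] tilt 0.34807897077252686 yaw -0.019449574228963654 std 0.001513071526153975
pad rect ((-0.8175849914550781, 1.2966995239257812), (138.72894287109375, 79.3140640258789), 88.6248550415039) [[-39.62302865 -66.65157482]
 [ 37.70613407  68.38312443]]
scene bracket z pct [nan nan nan nan nan]
foot 427 [0.5511 0.1456 0.0114] [array([541.8, 144.9]), array([97.5, 60.2]), np.float64(11.2)]
rib 85 [0.5548 0.1414 0.0556] [array([582.4, 136.1]), array([ 28.3, 116.4]), np.float64(78.4)]
bright pct [ 72.66666667  89.         154.         169.        ]
pad 366 [ 0.48088094 -0.22536025  0.09021667] n [-0.3466698   0.01113129  0.93792118] tilt 0.35420888003371714 yaw -0.03209816660311704 std 0.00176335708669713
pad rect ((-4.014106750488281, 0.43224334716796875), (129.69879150390625, 98.01383209228516), 55.67151641845703) [[-43.6394768  -68.01947423]
 [ 39.08616211  68.26949735]]
```

View pics/crop.png

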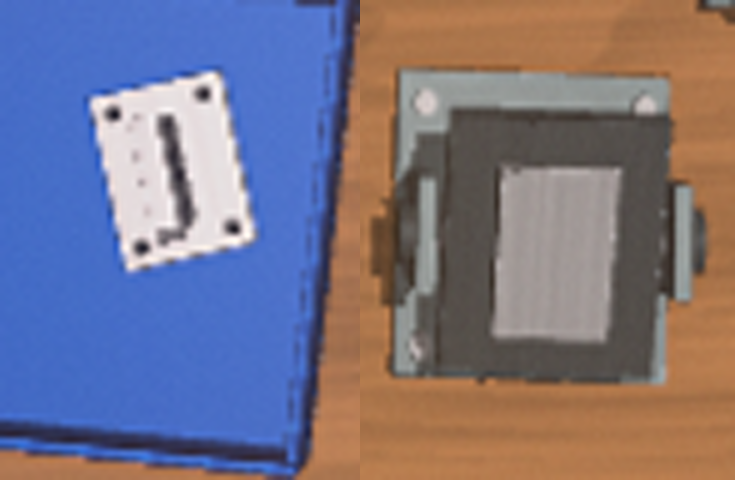

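The crop shows the foot with its rib shaded along its length, running up and slightly left. It also shows the light pad, centred about (379,268) in the full image and turned only slightly. Next I'll isolate the pad as its own component.

```bash
cat > pad.py <<'E'
from h import *
def padfit(p,w,box):
    x0,y0,x1,y1=box
    g=p[...,:3].astype(int).mean(2); m=np.zeros(g.shape,np.uint8); sub=(g[y0:y1,x0:x1]>120)
    m[y0:y1,x0:x1]=sub
    n,l,st,ce=cv2.connectedComponentsWithStats(m,connectivity=4)
    cx,cy=(x0+x1)/2,(y0+y1)/2
    i=1+np.argmax(st[1:,4]); k=l==i
    P=w[(cv2.erode(k.astype(np.uint8),np.ones((3,3)))>0)]; P=P[~np.isnan(P[:,0])]
    c=P.mean(0)
    for _ in range(3):
        u,s,vt=np.linalg.svd(P-P.mean(0),full_matrices=False); nn=vt[2]*np.sign(vt[2,2]); r=(P-P.mean(0))@nn; P=P[abs(r)<2.5*r.std()]
    xs=np.array([-nn[0],-nn[1],0]);xs/=np.linalg.norm(xs);y=np.cross([0,0,1],xs);x=np.cross(y,nn)
    F=w[k];F=F[~np.isnan(F[:,0])];c=P.mean(0);F=F[abs((F-c)@nn)<.004]
    q=np.stack([(F-c)@x,(F-c)@y],1)*1000
    R=cv2.minAreaRect(q.astype(np.float32)); cc=c+R[0][0]/1e3*x+R[0][1]/1e3*y
    print(st[i],len(P),'rms',r.std(),'n',nn.round(4),'tilt',np.arccos(nn[2]),'yaw_n',np.arctan2(-nn[1],-nn[0]),'rect',R,'centre',cc.round(4))
E
python3 - <<'E'
from pad import *
for n,b in (('top',(362,248,396,288)),('scene',(258,130,302,162))):
    z=np.load(n+'.npz'); padfit(z['p'],z['w'],b)
z=np.load('top.npz');w=z['w'];p=z['p'].astype(int)
# base rect, yaw : points z 5..20mm in fixture area
W=w[235:292,343:412].reshape(-1,3);a=W[(W[:,2]>.008)&(W[:,2]<.02)];print('base',len(a),cv2.minAreaRect((a[:,:2]*1000).astype(np.float32)))
W=w[195:300,150:275].reshape(-1,3);a=W[(W[:,2]>.045)&(W[:,2]<.06)&~((abs(W[:,0]-.5457)<.04)&(abs(W[:,1]-.144)<.04))];print('bin',len(a),cv2.minAreaRect((a[:,:2]*1000).astype(np.float32)))
W=w[240:285,292:332].reshape(-1,3);a=W[(W[:,2]>.005)];print('yellow',len(a),np.nanmin(a,0),np.nanmax(a,0))
W=w[130:165,270:300].reshape(-1,3);a=W[(W[:,2]>.1)];print('can',np.nanmean(a,0))
m=camera_model('wrist');print(m)
E
```

```text
[367 253  25  29 656] 539 rms 0.0015646644071159157 n [-0.3456  0.0151  0.9383] tilt 0.35319978469085445 yaw_n -0.043641685780788114 rect ((-0.8830757141113281, 0.05172157287597656), (59.632469177246094, 79.44841003417969), 89.41630554199219) centre [ 0.4767 -0.2253  0.0885]
[262 135  28  20 351] 255 rms 0.0015389972715989797 n [-0.3563  0.011   0.9343] tilt 0.36443379687787675 yaw_n -0.03085639415425293 rect ((-4.341220855712891, 0.057033538818359375), (61.418663024902344, 86.42808532714844), 88.13243103027344) centre [ 0.4782 -0.2239  0.0893]
base 666 ((483.76043701171875, -224.727294921875), (149.80641174316406, 139.71946716308594), 86.81617736816406)
bin 898 ((538.8193969726562, 210.7959747314453), (281.0335998535156, 220.19744873046875), 82.87370300292969)
yellow 461 [ 0.43851918 -0.10807642  0.00500352] [ 0.5481692  -0.00557851  0.05579712]
can [0.78248095 0.00704785 0.1527511 ]
{'mtx': array([[309.70691629,   0.        , 320.10809037],
       [  0.        , 309.70691629, 203.3606914 ],
       [  0.        ,   0.        ,   1.        ]]), 'mount': array([[-1.11999836e-03, -9.65502653e-01, -2.60390808e-01,
         7.21850879e-02],
       [ 9.99999326e-01, -1.00172625e-03, -5.86918748e-04,
         4.44885131e-04],
       [ 3.05831300e-04, -2.60391290e-01,  9.65503124e-01,
        -1.57111388e-01],
       [ 0.00000000e+00,  0.00000000e+00,  0.00000000e+00,
         1.00000000e+00]])}
```

```bash
cat > mv.py <<'E'
from h import *
from scipy.spatial.transform import Rotation as Ro
def basis(yaw_deg,tilt=0.0):
    # tool rot: y along bracket y, z along -normal; bracket x up slope
    B=Ro.from_euler('z',yaw_deg,degrees=True)*Ro.from_euler('y',-tilt)
    B=B.as_matrix(); return np.stack([-B[:,0],B[:,1],-B[:,2]],1),B
def delta(pos,R):
    s=ctrl.read_state(); T=s['tcp_rot']
    print('t',s['time'],'pos',s['position'].round(4),'F',s['contact_force'].round(2),'M',s['wrist_torque'].round(3),'w',round(s['grip_width'],4),'gf',s['grasp_force'])
    print('shift',(T.T@(np.array(pos)-s['position'])).round(4),'rv',Ro.from_matrix(T.T@R).as_rotvec(degrees=True).round(2),'q',s['qpos'].round(2))
E
python3 -c "
from mv import *
delta([.5457,.1441,.20],basis(12)[0])"
```

```text
t 0.1 pos [0.2177 0.6119 0.2275] F [-0.02 -0.19 -0.26] M [-0.062  0.044 -0.029] w 0.0949 gf 0.0
shift [-0.4659 -0.3307  0.0281] rv [ -0.1   -0.04 -31.58] q [ 1.15  0.12  1.65  0.    1.37 -0.08]
```

{"op": "servo_tool", "data": {"series": [-0.1,-0.466,-0.331,0,0,0,-31.6,-0.1,-0.466,-0.331,0,0,0,-31.6,-0.1,-0.466,-0.331,0,0,0,-31.6,-0.1,-0.466,-0.331,0,0,0,-31.6,-0.1,-0.466,-0.331,0,0,0,-31.6,-0.1,-0.466,-0.331,0,0,0,-31.6,-0.1,-0.466,-0.331,0,0,0,-31.6,-0.1,-0.466,-0.331,0,0,0,-31.6]}}

```text
time: 0.77
position: [0.4073, 0.3411, 0.2283]
tcp_rot: [[-0.978, -0.209, -0.0], [-0.209, 0.978, -0.0], [0.0, -0.0, -1.0]]
contact_force: [0.4, 2.0, -0.5]
grip_width: 0.0474
grasp_force: 0.0
```

```bash
python3 -c "
from mv import *
delta([.5457,.1441,.20],basis(12)[0])"
```

```text
t 0.7667 pos [0.4073 0.3411 0.2283] F [ 0.43  1.95 -0.46] M [ 0.006 -0.019  0.057] w 0.0474 gf 0.0
shift [-0.0943 -0.2215  0.0283] rv [-0.01 -0.02  0.04] q [ 0.6  -0.14  1.91 -0.    1.37 -1.18]
```

{"op": "servo_tool", "data": {"series": [-0.1,-0.09,-0.213,0.02,0,0,0,-0.1,-0.09,-0.213,0.02,0,0,0,-0.1,-0.09,-0.213,0.02,0,0,0,-0.1,-0.09,-0.213,0.02,0,0,0,-0.1,-0.09,-0.213,0.02,0,0,0,-0.1,-0.09,-0.213,0.02,0,0,0,-0.1,-0.09,-0.213,0.02,0,0,0,-0.1,-0.09,-0.213,0.02,0,0,0]}}

```text
time: 1.43
position: [0.5392, 0.1524, 0.2079]
tcp_rot: [[-0.979, -0.206, -0.002], [-0.206, 0.979, 0.0], [0.002, 0.001, -1.0]]
contact_force: [0.1, -0.5, 0.1]
grip_width: 0.0428
grasp_force: 0.0
```

```bash
cat > wr.py <<'E'
from mv import *
def wcloud(d,pos,R):
    m=camera_model('wrist');K=m['mtx'];M=np.array(m['mount'])
    v,u=np.mgrid[0:d.shape[0],0:d.shape[1]]
    a=(u-K[0,2])/K[0,0];b=(v-K[1,2])/K[1,1];r=np.hypot(a,b)+1e-9
    t=np.tan(np.minimum(r,1.4))
    c=np.stack([a/r*t*d,b/r*t*d,d],-1)
    w=(c@M[:3,:3].T+M[:3,3])@R.T+pos; w[(d<=0)|(r>1.3)]=np.nan
    return w
E
python3 - <<'E'
from wr import *
delta([.5457,.1441,.20],basis(12)[0])
s=ctrl.read_state();p,d=camera('wrist');w=wcloud(d,s['position'],s['tcp_rot']);np.savez('w1.npz',p=p,w=w);save('w1.png',p)
W=w.reshape(-1,3);near=(np.hypot(W[:,0]-.5457,W[:,1]-.1441)<.055)
for nm,lo,hi in(('foot',.007,.018),('rib',.048,.065)):
    a=W[near&(W[:,2]>lo)&(W[:,2]<hi)];print(nm,len(a),np.median(a,0),cv2.minAreaRect((a[:,:2]*1000).astype(np.float32)))
E
```

```text
t 1.4333 pos [0.5392 0.1524 0.2079] F [ 0.08 -0.51  0.08] M [ 0.061 -0.005  0.039] w 0.0428 gf 0.0
shift [-0.0047 -0.0095  0.0078] rv [ 0.03 -0.1  -0.14] q [ 0.18 -0.06  1.87  0.    1.33 -1.6 ]
foot 3145 [0.54289224 0.14410744 0.01194182] ((544.7313232421875, 143.79324340820312), (107.7177963256836, 106.85784912109375), 69.08319854736328)
rib 526 [0.54515229 0.14492937 0.0570696 ] ((546.3387451171875, 145.1085662841797), (49.04668045043945, 10.500244140625), 11.523148536682129)
```

View pics/w1.png

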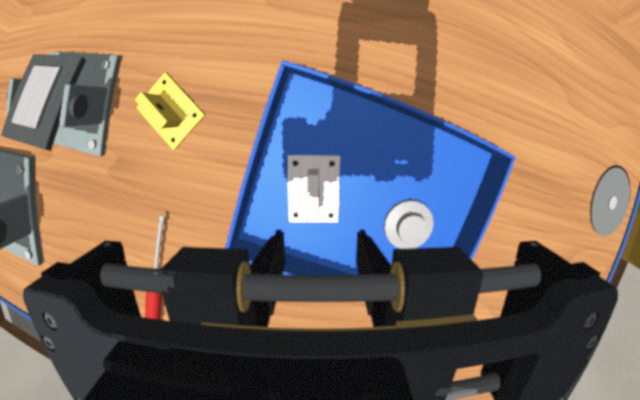

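The wrist view shows the bracket at about (314,190) and the flange at (409,224), clear of the fingers. I'll centre over the rib and descend partway.

{"op": "servo_tool", "data": {"series": [-0.1,-0.005,-0.009,0,0,0,0,-0.1,-0.005,-0.009,0,0,0,0,-0.1,-0.005,-0.009,0.04,0,0,0,-0.1,-0.005,-0.009,0.08,0,0,0,-0.1,-0.005,-0.009,0.11,0,0,0,-0.1,-0.005,-0.009,0.11,0,0,0,-0.1,-0.005,-0.009,0.11,0,0,0]}}

```text
time: 2.07
position: [0.5444, 0.1461, 0.0972]
tcp_rot: [[-0.978, -0.209, -0.004], [-0.209, 0.978, -0.001], [0.004, 0.0, -1.0]]
contact_force: [0.3, -0.2, 0.2]
grip_width: 0.0427
grasp_force: 0.0
```

```bash
python3 -c "
from mv import *
delta([.546,.1446,.030],basis(11.8)[0])"
```

```text
t 2.0667 pos [0.5444 0.1461 0.0972] F [ 0.34 -0.18  0.18] M [ 0.006 -0.007 -0.017] w 0.0427 gf 0.0
shift [-0.0016 -0.0019  0.0672] rv [ 0.01 -0.24  0.29] q [ 0.17  0.06  1.95  0.    1.13 -1.61]
```

{"op": "servo_tool", "data": {"series": [-0.1,-0.002,-0.002,0.03,0,0,0.3,-0.1,-0.002,-0.002,0.05,0,-0.2,0.3,-0.1,-0.002,-0.002,0.066,0,-0.2,0.3,-0.1,-0.002,-0.002,0.067,0,-0.2,0.3,-0.1,-0.002,-0.002,0.067,0,-0.2,0.3,-1,-0.002,-0.002,0.067,0,-0.2,0.3,-1,-0.002,-0.002,0.067,0,-0.2,0.3,-1,-0.002,-0.002,0.067,0,-0.2,0.3], "grip_force": 40}}

```text
time: 2.73
position: [0.5499, 0.1444, 0.0339]
tcp_rot: [[-0.979, -0.203, 0.007], [-0.203, 0.979, 0.001], [-0.007, -0.0, -1.0]]
contact_force: [0.3, -0.3, -0.5]
grip_width: 0.028
grasp_force: 0.0
```

{"op": "servo_tool", "data": {"series": [-1,0,0,0,0,0,0,-1,0,0,0,0,0,0,-1,0,0,0,0,0,0,-1,0,0,0,0,0,0]}}

```text
time: 3.07
position: [0.5487, 0.1445, 0.0324]
tcp_rot: [[-0.979, -0.203, 0.004], [-0.203, 0.979, 0.001], [-0.004, 0.001, -1.0]]
contact_force: [-1.5, 2.8, 4.3]
grip_width: 0.0119
grasp_force: 40.0
```

```bash
python3 -c "
from mv import *
delta([.546,.1446,.030],basis(11.8)[0])"
```

```text
t 3.0667 pos [0.5487 0.1445 0.0324] F [-1.46  2.75  4.31] M [ 0.315  0.193 -0.001] w 0.0119 gf 40.00105440616608
shift [0.0026 0.0006 0.0024] rv [ 0.03  0.25 -0.09] q [ 0.16  0.15  1.98  0.    1.01 -1.61]
```

{"op": "servo_tool", "data": {"series": [-1,0,0,-0.02,0,0,0,-1,0,0,-0.05,0,0,0,-1,0,0,-0.09,0,0,0,-1,0,0,-0.13,0,0,0,-1,0,0,-0.17,0,0,0,-1,0,0,-0.19,0,0,0,-1,0,0,-0.19,0,0,0]}}

```text
time: 3.65
position: [0.5507, 0.1443, 0.2284]
tcp_rot: [[-0.979, -0.203, 0.014], [-0.203, 0.979, 0.002], [-0.014, -0.001, -1.0]]
contact_force: [0.6, -0.6, -1.3]
grip_width: 0.0116
grasp_force: 40.0
```

```bash
cat > tgt.py <<'E'
from mv import *
import sys
def target(h,seat=(.4768,-.2248,.0888),yaw=-3.15,tilt=.355,off=.0027,ht=.0274,oy=0.):
    R,B=basis(yaw,tilt)
    return np.array(seat)+B@np.array([off,oy,ht+h]),R
E
python3 -c "
from tgt import *
delta(*target(.10))"
```

```text
t 3.65 pos [0.5507 0.1443 0.2284] F [ 0.63 -0.57 -1.28] M [ 0.067 -0.046  0.013] w 0.0116 gf 39.99963819980621
shift [ 0.1879 -0.3356  0.0168] rv [  2.69 -19.39  14.7 ] q [ 0.16 -0.06  1.84 -0.    1.35 -1.61]
```

{"op": "servo_tool", "data": {"series": [-1,0.188,-0.336,0,2.7,-19.4,14.7,-1,0.188,-0.336,0,2.7,-19.4,14.7,-1,0.188,-0.336,0,2.7,-19.4,14.7,-1,0.188,-0.336,0,2.7,-19.4,14.7,-1,0.188,-0.336,0,2.7,-19.4,14.7,-1,0.188,-0.336,0,2.7,-19.4,14.7,-1,0.188,-0.336,0,2.7,-19.4,14.7,-1,0.188,-0.336,0,2.7,-19.4,14.7]}}

```text
time: 4.32
position: [0.4451, -0.1749, 0.2184]
tcp_rot: [[-0.941, 0.055, 0.334], [0.051, 0.998, -0.019], [-0.335, -0.001, -0.942]]
contact_force: [0.6, -0.7, -1.9]
grip_width: 0.0116
grasp_force: 40.0
```

```bash
python3 -c "
from tgt import *
delta(*target(.10))"
```

```text
t 4.3167 pos [ 0.4451 -0.1749  0.2184] F [ 0.62 -0.74 -1.94] M [0.009 0.242 0.016] w 0.0116 gf 40.00279426574707
shift [ 0.0101 -0.0481  0.0062] rv [-0.05 -0.77  0.02] q [-0.59 -0.48  2.22  0.19  1.11 -2.16]
```

{"op": "servo_tool", "data": {"series": [-1,0.01,-0.047,0.006,0,-0.7,0,-1,0.01,-0.047,0.006,0,-0.7,0,-1,0.01,-0.047,0.026,0,-0.7,0,-1,0.01,-0.047,0.046,0,-0.7,0,-1,0.01,-0.047,0.046,0,-0.7,0,-1,0.01,-0.047,0.046,0,-0.7,0,-1,0.01,-0.047,0.046,0,-0.7,0]}}

```text
time: 4.9
position: [0.4507, -0.2206, 0.174]
tcp_rot: [[-0.936, 0.054, 0.347], [0.05, 0.999, -0.02], [-0.348, -0.001, -0.938]]
contact_force: [0.6, -0.4, -1.5]
grip_width: 0.0116
grasp_force: 40.0
```

Run:
```python
from tgt import *
from wr import wcloud
delta(*target(.05))
for n in('top','scene'):
    p,d=camera(n);save(n+'2.png',p);np.savez(n+'2.npz',p=p,w=cloud(n,d))
s=ctrl.read_state();p2,d=camera('wrist');save('wrist2.png',p2);np.savez('wrist2.npz',p=p2,w=wcloud(d,s['position'],s['tcp_rot']),d=d)
t=np.load('top2.npz')['p'];sc=np.load('scene2.npz')['p']
a=np.hstack([cv2.resize(t[225:305,335:435],(400,300)),cv2.resize(sc[90:190,230:330],(400,300))])
save('c2.png',a)
```

```text
t 4.9 pos [ 0.4507 -0.2206  0.174 ] F [ 0.63 -0.37 -1.47] M [0.049 0.286 0.019] w 0.0116 gf 39.999797344207764
shift [ 0.0022 -0.0028  0.0116] rv [-0.05  0.01  0.06] q [-0.68 -0.38  2.23  0.24  1.01 -2.29]
```

View pics/wrist2.png

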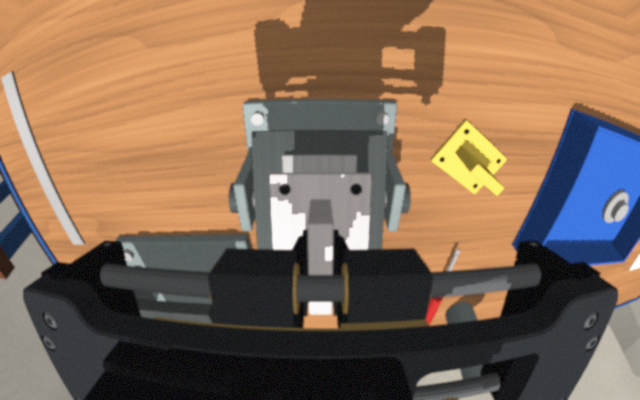

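View pics/c2.png

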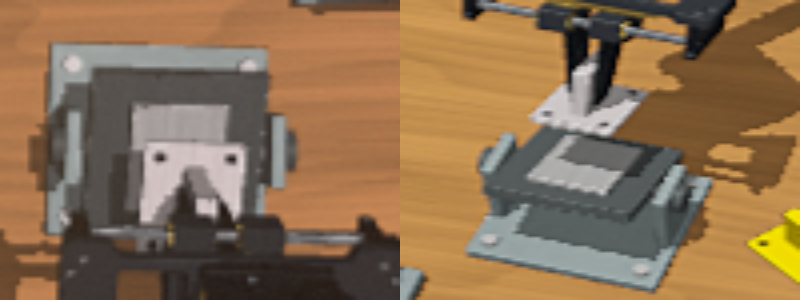

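The wrist view shows the foot's near edge at about y=175 px over the pad strip at y=165, nearly centred at x=320. The crops show the bracket upright in the jaws, above and slightly short of the pad. Next I'll measure the foot and pad in the tool frame from the wrist depth.

```bash
cat > foot.py <<'E'
from wr import *
def seg(w,pos,R,lo,hi,xl=(-.07,.075),yl=.065):
    T=(w-pos)@R   # tool frame
    m=(T[...,2]>lo)&(T[...,2]<hi)&(T[...,0]>xl[0])&(T[...,0]<xl[1])&(abs(T[...,1])<yl)
    return T,m
def plane(P):
    for _ in range(3):
        A=np.c_[P[:,:2],np.ones(len(P))];c,*_=np.linalg.lstsq(A,P[:,2],rcond=None);r=P[:,2]-A@c;P=P[abs(r)<2.5*r.std()]
    return c,r.std(),len(P)
E
python3 - <<'E'
from foot import *
z=np.load('wrist2.npz');s=ctrl.read_state();w=z['w'];p=z['p'].astype(int)
T,m=seg(w,s['position'],s['tcp_rot'],.015,.028,(.016,.06),.045)
P=T[m];print('foot',len(P),plane(P),'x max',np.percentile(P[:,0],[95,99,100]),'y',np.percentile(P[:,1],[0,1,99,100]),cv2.minAreaRect((P[:,:2]*1000).astype(np.float32)))
# pad / plate visible down-slope
T,m=seg(w,s['position'],s['tcp_rot'],.07,.105)
br=p.mean(2)
P=T[m];print('below',len(P),np.percentile(P[:,2],[5,25,50,75,95]))
k=m&(T[...,2]<.0885+.004);P=T[m&(br>110)];
print('pad?',len(P),np.percentile(P,[1,50,99],axis=0))
P=T[m];print('plate',plane(P),np.percentile(P,[1,50,99],axis=0))
E
```

```text
foot 4119 (array([-0.00280678,  0.00168455,  0.0208049 ]), np.float64(0.0006253347003039722), 3842) x max [0.04172396 0.04235763 0.04257893] y [-0.02983893 -0.02908751  0.02931841  0.03001244] ((29.26345443725586, 0.08989906311035156), (26.541683197021484, 59.848873138427734), 0.12353599816560745)
below 8876 [0.08900721 0.09456104 0.09542612 0.09603069 0.09712127]
pad? 2328 [[-0.03447821 -0.06454317  0.08488978]
 [ 0.0332922  -0.00957967  0.09023285]
 [ 0.06350931  0.06452848  0.10110054]]
plate (array([-0.0085442 , -0.00252419,  0.09495846]), np.float64(0.002389530723625237), 8450) [[-0.03472394 -0.06359983  0.08691084]
 [ 0.03915164 -0.00077189  0.09542612]
 [ 0.06533265  0.06369538  0.10235512]]
```

```bash
cat >> foot.py <<'E'
def platemeas(w,pos,R,z0,tol=.004):
    T,m=seg(w,pos,R,z0-.010,z0+.010,(-.07,.10),.08)
    P=T[m];P=P[abs(P[:,2]-z0)<tol];
    for _ in range(2):
        c,r,n=plane(P); P=T[m]; P=P[abs(P[:,2]-np.c_[P[:,:2],np.ones(len(P))]@c)<.0025]
    print('plate plane',c.round(4),r,n)
    # edges per bins
    for lab,a,b,f in (('xmax vs y',1,0,max),('ymin vs x',0,1,min),('ymax vs x',0,1,max)):
        e=[]
        for g in np.arange(-.04,.08,.005):
            q=P[(abs(P[:,a]-g)<.0025)]
            if len(q)>12: e.append((round(g*1e3),round(1e3*f(q[:,b]),1),))
        print(lab,e)
E
python3 - <<'E'
from foot import *
z=np.load('wrist2.npz');s=ctrl.read_state();w=z['w'];p=z['p'].astype(int)
platemeas(w,s['position'],s['tcp_rot'],.0955,.0025)
T,m=seg(w,s['position'],s['tcp_rot'],.085,.0925,(.02,.075),.04)
k=m&(p.mean(2)>100);k=cv2.morphologyEx(k.astype(np.uint8),cv2.MORPH_OPEN,np.ones((3,3)))>0
P=T[k];print('pad',len(P),plane(P),np.percentile(P,[1,50,99],axis=0),cv2.minAreaRect((P[:,:2]*1000).astype(np.float32)))
E
```

```text
plate plane [-0.0003 -0.0022  0.0956] 0.0006865506683437285 7034
xmax vs y [(-40, np.float64(65.9)), (-35, np.float64(65.8)), (-30, np.float64(65.6)), (-25, np.float64(65.5)), (-20, np.float64(65.5)), (-15, np.float64(65.4)), (-10, np.float64(65.4)), (-5, np.float64(65.3)), (0, np.float64(65.3)), (5, np.float64(65.4)), (10, np.float64(65.4)), (15, np.float64(65.4)), (20, np.float64(65.4)), (25, np.float64(65.5)), (30, np.float64(65.6)), (35, np.float64(65.7)), (40, np.float64(65.8)), (45, np.float64(65.9)), (50, np.float64(65.2)), (55, np.float64(65.3)), (60, np.float64(28.3)), (65, np.float64(28.3)), (70, np.float64(27.7)), (75, np.float64(13.9))]
ymin vs x [(-35, np.float64(-56.5)), (-30, np.float64(-56.3)), (-25, np.float64(-56.9)), (-20, np.float64(-56.6)), (-15, np.float64(-71.0)), (-10, np.float64(-71.0)), (-5, np.float64(-76.6)), (0, np.float64(-79.3)), (5, np.float64(-80.0)), (10, np.float64(-79.9)), (15, np.float64(-80.0)), (20, np.float64(-61.6)), (25, np.float64(-71.6)), (30, np.float64(-68.9)), (35, np.float64(-56.1)), (40, np.float64(-55.9)), (45, np.float64(-56.7)), (50
[... 232 characters left out ...]
 (-10, np.float64(69.3)), (-5, np.float64(77.2)), (0, np.float64(78.5)), (5, np.float64(77.9)), (10, np.float64(78.0)), (15, np.float64(77.7)), (20, np.float64(60.1)), (25, np.float64(68.9)), (30, np.float64(67.9)), (35, np.float64(54.4)), (40, np.float64(55.3)), (45, np.float64(55.1)), (50, np.float64(54.6)), (55, np.float64(54.5)), (60, np.float64(55.2)), (65, np.float64(55.3))]
pad 1205 (array([-0.00287685, -0.00138351,  0.08970121]), np.float64(0.0006521621099488147), 1173) [[ 0.03251712 -0.0304429   0.08782963]
 [ 0.03900793 -0.00156001  0.08958215]
 [ 0.04539536  0.02822048  0.09135287]] ((38.98332977294922, -0.97796630859375), (60.0252685546875, 13.293294906616211), 89.93181610107422)
```

{"op": "servo_tool", "data": {"series": [-1,0.003,-0.001,0.015,0,0,0,-1,0.003,-0.001,0.03,0,0,0,-1,0.003,-0.001,0.043,0,0,0,-1,0.003,-0.001,0.05,0,0,0,-1,0.003,-0.001,0.05,0,0,0,-1,0.003,-0.001,0.05,0,0,0]}}

```text
time: 5.55
position: [0.4656, -0.2231, 0.1271]
tcp_rot: [[-0.936, 0.055, 0.349], [0.05, 0.999, -0.021], [-0.349, -0.002, -0.937]]
contact_force: [0.2, 0.1, -1.2]
grip_width: 0.0119
grasp_force: 40.0
```

```bash
cat > look.py <<'E'
from foot import *
from tgt import *
import sys
zp=float(sys.argv[1])
delta(*target(0))
s=ctrl.read_state();p,d=camera('wrist');w=wcloud(d,s['position'],s['tcp_rot']);save(sys.argv[2]+'.png',p);np.savez(sys.argv[2],p=p,w=w,d=d,pos=s['position'],R=s['tcp_rot'])
T,m=seg(w,s['position'],s['tcp_rot'],.015,.0245,(.016,.06),.035)
P=T[m];print('foot',len(P),plane(P),'x',np.percentile(P[:,0],[99,100]),'y',np.percentile(P[:,1],[0,1,99,100]),cv2.minAreaRect((P[:,:2]*1000).astype(np.float32)))
platemeas(w,s['position'],s['tcp_rot'],zp,.0025)
E
python3 look.py .0456 w3
```

```text
t 5.55 pos [ 0.4656 -0.2231  0.1271] F [ 0.19  0.13 -1.25] M [0.056 0.325 0.049] w 0.0119 gf 39.99965965747833
shift [ 0.0001 -0.001   0.0124] rv [-0.11  0.1   0.06] q [-0.66 -0.29  2.24  0.25  0.9  -2.3 ]
foot 3974 (array([-0.00235137,  0.0005038 ,  0.02056779]), np.float64(0.0006269868480952417), 3809) x [0.04174639 0.04245276] y [-0.03014219 -0.02924646  0.02915042  0.02985212] ((29.210250854492188, -0.14312362670898438), (26.432727813720703, 59.993995666503906), 0.06523464620113373)
plate plane [ 0.0009 -0.0018  0.045 ] 0.0006410881887971739 10625
xmax vs y [(-40, np.float64(62.4)), (-35, np.float64(62.3)), (-30, np.float64(62.2)), (-25, np.float64(62.2)), (-20, np.float64(62.1)), (-15, np.float64(62.0)), (-10, np.float64(62.0)), (-5, np.float64(61.9)), (0, np.float64(61.9)), (5, np.float64(61.9)), (10, np.float64(61.9)), (15, np.float64(62.0)), (20, np.float64(62.0)), (25, np.float64(62.1)), (30, np.float64(62.2)), (35, np.float64(62.3)), (40, np.float64(61.8)), (45, np.float64(62.0)), (50, np.float64(62.1)), (55, np.float64(62.2)), (60, np.float64(24.4)), (65, np.float64(25.0))
[... 155 characters left out ...]
8.9)), (5, np.float64(-78.6)), (10, np.float64(-78.3)), (15, np.float64(-61.1)), (20, np.float64(-69.8)), (25, np.float64(-70.2)), (30, np.float64(-55.4)), (35, np.float64(-55.2)), (40, np.float64(-55.5)), (45, np.float64(-55.6)), (50, np.float64(-55.8)), (55, np.float64(-55.6)), (60, np.float64(-55.7))]
ymax vs x [(-15, np.float64(70.6)), (-10, np.float64(70.6)), (-5, np.float64(78.9)), (0, np.float64(79.2)), (5, np.float64(79.0)), (10, np.float64(79.0)), (15, np.float64(61.3)), (20, np.float64(70.2)), (25, np.float64(70.7)), (30, np.float64(56.0)), (35, np.float64(56.1)), (40, np.float64(56.2)), (45, np.float64(55.7)), (50, np.float64(55.8)), (55, np.float64(56.1)), (60, np.float64(56.0))]
```

{"op": "servo_tool", "data": {"series": [-1,0,0,0.005,-0.1,-0.2,0,-1,0,0,0.009,-0.1,-0.2,0,-1,0,0,0.01,-0.1,-0.2,0,-1,0,0,0.01,-0.1,-0.2,0,-1,0,0,0.01,-0.1,-0.2,0]}}

```text
time: 6.02
position: [0.4689, -0.2234, 0.1172]
tcp_rot: [[-0.935, 0.054, 0.352], [0.051, 0.999, -0.019], [-0.352, -0.0, -0.936]]
contact_force: [1.0, -0.2, -1.8]
grip_width: 0.012
grasp_force: 40.0
```

{"op": "servo_tool", "data": {"series": [-1,0,0,0.0005,0,0,0,-1,0,0,0.001,0,0,0,-1,0,0,0.001,0,0,0,-1,0,0,0.001,0,0,0]}}

```text
time: 6.35
position: [0.4693, -0.2234, 0.1164]
tcp_rot: [[-0.935, 0.054, 0.352], [0.051, 0.999, -0.02], [-0.352, -0.0, -0.936]]
contact_force: [-0.8, 0.0, -1.9]
grip_width: 0.0119
grasp_force: 40.0
```

```bash
cat > f.py <<'E'
from tgt import *
s=ctrl.read_state();T=s['tcp_rot'];print('tool F',(T.T@s['contact_force']).round(2),'tool M',(T.T@s['wrist_torque']).round(3))
delta(*target(0))
E
python3 f.py; python3 look.py .0345 w4
```

```text
tool F [ 1.41 -0.04  1.45] tool M [ 0.002  0.343 -0.029]
t 6.35 pos [ 0.4693 -0.2234  0.1164] F [-0.81  0.01 -1.85] M [0.007 0.344 0.027] w 0.0119 gf 39.999749064445496
shift [-0.0002 -0.001   0.0011] rv [-0.01  0.29  0.04] q [-0.66 -0.26  2.24  0.26  0.88 -2.31]
t 6.35 pos [ 0.4693 -0.2234  0.1164] F [-0.81  0.01 -1.85] M [0.007 0.344 0.027] w 0.0119 gf 39.999749064445496
shift [-0.0002 -0.001   0.0011] rv [-0.01  0.29  0.04] q [-0.66 -0.26  2.24  0.26  0.88 -2.31]
foot 3980 (array([-0.00338234,  0.00145874,  0.02063778]), np.float64(0.0006133032257371322), 3811) x [0.04183796 0.04239217] y [-0.03003469 -0.02927242  0.02918066  0.02984486] ((29.180225372314453, -0.09584426879882812), (59.881954193115234, 26.357412338256836), 89.92369842529297)
plate plane [-0.0006  0.      0.0336] 0.0006327929449803699 11703
xmax vs y [(-40, np.float64(61.9)), (-35, np.float64(61.7)), (-30, np.float64(62.2)), (-25, np.float64(62.1)), (-20, np.float64(62.0)), (-15, np.float64(61.9)), (-10, np.float64(61.9)), (-5, np.float64(61.9)), (0, np.float64(61.8)), (5, np.float64(61.9)), (10, np.float64(61.8)),
[... 418 characters left out ...]
8.7)), (5, np.float64(-78.5)), (10, np.float64(-78.1)), (15, np.float64(-61.4)), (20, np.float64(-70.1)), (25, np.float64(-70.1)), (30, np.float64(-55.8)), (35, np.float64(-55.4)), (40, np.float64(-56.1)), (45, np.float64(-55.6)), (50, np.float64(-56.3)), (55, np.float64(-55.3)), (60, np.float64(-55.7))]
ymax vs x [(-15, np.float64(70.5)), (-10, np.float64(70.4)), (-5, np.float64(79.2)), (0, np.float64(78.9)), (5, np.float64(79.6)), (10, np.float64(79.0)), (15, np.float64(61.5)), (20, np.float64(70.7)), (25, np.float64(70.2)), (30, np.float64(55.6)), (35, np.float64(56.0)), (40, np.float64(55.8)), (45, np.float64(55.9)), (50, np.float64(55.9)), (55, np.float64(56.4)), (60, np.float64(56.3))]
```

{"op": "servo_tool", "data": {"series": [-1,-0.0004,0,0.0005,0,-0.1,0,-1,-0.0004,0,0.0008,0,-0.1,0,-1,-0.0004,0,0.001,0,-0.1,0,-1,-0.0004,0,0.001,0,-0.1,0,-1,-0.0004,0,0.001,0,-0.1,0]}}

```text
time: 6.82
position: [0.47, -0.2235, 0.1156]
tcp_rot: [[-0.934, 0.054, 0.353], [0.051, 0.999, -0.02], [-0.354, -0.0, -0.935]]
contact_force: [-1.9, 0.4, 0.0]
grip_width: 0.0119
grasp_force: 40.0
```

```bash
python3 f.py
```

```text
tool F [ 1.79  0.28 -0.71] tool M [-0.05   0.367  0.027]
t 6.8167 pos [ 0.47   -0.2235  0.1156] F [-1.91  0.39  0.03] M [ 0.076  0.364 -0.007] w 0.0119 gf 40.000171065330505
shift [ 0.0002 -0.001   0.0001] rv [-0.01  0.38  0.04] q [-0.66 -0.26  2.24  0.26  0.87 -2.31]
```

{"op": "servo_tool", "data": {"series": [-1,0,0,0.0003,0,0,0,-1,0,0,0.0005,0,0,0,-1,0,0,0.0005,0,0,0,-1,0,0,0.0005,0,0,0]}}

```text
time: 7.15
position: [0.4701, -0.2235, 0.1156]
tcp_rot: [[-0.934, 0.054, 0.353], [0.05, 0.999, -0.019], [-0.353, -0.0, -0.935]]
contact_force: [-6.8, 0.8, 4.7]
grip_width: 0.012
grasp_force: 40.0
```

```bash
python3 f.py
```

```text
tool F [ 4.76  0.4  -6.78] tool M [-0.292  0.782 -0.025]
t 7.15 pos [ 0.4701 -0.2235  0.1156] F [-6.81  0.77  4.66] M [0.306 0.767 0.126] w 0.012 gf 40.00180184841156
shift [ 0.0003 -0.0009  0.0001] rv [-0.    0.36  0.06] q [-0.66 -0.26  2.24  0.26  0.87 -2.31]
```

{"op": "servo_tool", "data": {"series": [-1,0.0004,0,0,-0.08,0,0,-1,0.0004,0,0,-0.15,0,0,-1,0.0004,0,0,-0.15,0,0,-1,0.0004,0,0,-0.15,0,0]}}

```text
time: 7.48
position: [0.47, -0.2235, 0.1156]
tcp_rot: [[-0.934, 0.053, 0.354], [0.05, 0.999, -0.017], [-0.354, 0.002, -0.935]]
contact_force: [-4.9, 2.7, 5.4]
grip_width: 0.0119
grasp_force: 40.0
```

```bash
python3 f.py; python3 look.py .0326 w5 | grep -v max | grep -v ymin
```

```text
tool F [ 2.76  2.4  -6.82] tool M [-0.253  0.688 -0.003]
t 7.4833 pos [ 0.47   -0.2235  0.1156] F [-4.87  2.65  5.4 ] M [0.272 0.674 0.094] w 0.0119 gf 40.001782178878784
shift [ 0.0002 -0.0009  0.0001] rv [0.13 0.41 0.05] q [-0.66 -0.26  2.24  0.27  0.87 -2.32]
t 7.4833 pos [ 0.47   -0.2235  0.1156] F [-4.87  2.65  5.4 ] M [0.272 0.674 0.094] w 0.0119 gf 40.001782178878784
shift [ 0.0002 -0.0009  0.0001] rv [0.13 0.41 0.05] q [-0.66 -0.26  2.24  0.27  0.87 -2.32]
foot 3991 (array([-0.00178483,  0.00024955,  0.02056391]), np.float64(0.0006047312597336906), 3806) x [0.04182927 0.04239927] y [-0.03001531 -0.02926894  0.02911069  0.03002023] ((29.19646644592285, 0.002445220947265625), (26.39223861694336, 60.035587310791016), 0.016130518168210983)
plate plane [-0.0042  0.0026  0.0327] 0.0006285723114490571 11690
```

{"op": "servo_tool", "data": {"series": [-1,0.0002,0.0002,0,0,0,0,-1,0.0004,0.0004,0.0001,0,0,0,-1,0.0004,0.0004,0.0001,0,0,0,-1,0.0004,0.0004,0.0001,0,0,0]}}

```text
time: 7.87
position: [0.47, -0.2235, 0.1156]
tcp_rot: [[-0.933, 0.054, 0.355], [0.05, 0.999, -0.018], [-0.355, 0.001, -0.935]]
contact_force: [-2.2, 0.3, 5.1]
grip_width: 0.0117
grasp_force: 40.0
```

```bash
python3 f.py
```

```text
tool F [ 0.27  0.18 -5.6 ] tool M [-0.042  0.592 -0.036]
t 7.8667 pos [ 0.47   -0.2235  0.1156] F [-2.23  0.3   5.14] M [0.058 0.589 0.049] w 0.0117 gf 40.00128507614136
shift [ 0.0002 -0.0009  0.0001] rv [0.07 0.46 0.06] q [-0.66 -0.26  2.25  0.27  0.87 -2.32]
```

{"op": "servo_tool", "data": {"series": [-1,0,0,0.0002,0,0.06,0,-1,0,0,0.0003,0,0.12,0,-1,0,0,0.0003,0,0.12,0,-1,0,0,0.0003,0,0.12,0]}}

```text
time: 8.2
position: [0.4701, -0.2235, 0.1156]
tcp_rot: [[-0.934, 0.053, 0.353], [0.05, 0.999, -0.018], [-0.353, 0.001, -0.936]]
contact_force: [-6.5, 1.9, 7.9]
grip_width: 0.0119
grasp_force: 40.0
```

```bash
python3 f.py
```

```text
tool F [ 3.37  1.56 -9.67] tool M [-0.218  0.66   0.014]
t 8.2 pos [ 0.4701 -0.2235  0.1156] F [-6.48  1.9   7.86] M [0.244 0.648 0.065] w 0.0119 gf 40.00218093395233
shift [ 0.0002 -0.0009  0.0001] rv [0.08 0.33 0.06] q [-0.66 -0.26  2.24  0.26  0.88 -2.31]
```

{"op": "servo_tool", "data": {"series": [-1,0.0003,0.0002,0,0,0,0,-1,0.0005,0.0002,0,0,0,0,-1,0.0005,0.0002,0,0,0,0,-1,0.0005,0.0002,0,0,0,0,-1,0.0005,0.0002,0,0,0,0,-1,0.0005,0.0002,0,0,0,0]}}

```text
time: 8.7
position: [0.47, -0.2235, 0.1156]
tcp_rot: [[-0.934, 0.054, 0.354], [0.05, 0.999, -0.019], [-0.354, 0.001, -0.935]]
contact_force: [-2.7, 1.3, 6.5]
grip_width: 0.0115
grasp_force: 40.0
```

```bash
python3 f.py;  python3 look.py .0326 w5
```

```text
tool F [ 0.31  1.2  -7.02] tool M [-0.149  0.333  0.01 ]
t 8.7 pos [ 0.47   -0.2235  0.1156] F [-2.71  1.34  6.46] M [0.161 0.325 0.043] w 0.0115 gf 40.00156760215759
shift [ 0.0002 -0.0009  0.0001] rv [0.05 0.41 0.05] q [-0.66 -0.26  2.24  0.27  0.87 -2.31]
t 8.7 pos [ 0.47   -0.2235  0.1156] F [-2.71  1.34  6.46] M [0.161 0.325 0.043] w 0.0115 gf 40.00156760215759
shift [ 0.0002 -0.0009  0.0001] rv [0.05 0.41 0.05] q [-0.66 -0.26  2.24  0.27  0.87 -2.31]
foot 3985 (array([-0.00116549,  0.00106807,  0.02055791]), np.float64(0.0006066588142785947), 3795) x [0.04178577 0.0424433 ] y [-0.03001748 -0.02923409  0.02918367  0.02987805] ((29.220563888549805, -0.06966781616210938), (59.89694595336914, 26.429737091064453), 89.97688293457031)
plate plane [-0.004   0.0011  0.0326] 0.0006399594736978374 11755
xmax vs y [(-40, np.float64(62.0)), (-35, np.float64(61.8)), (-30, np.float64(62.3)), (-25, np.float64(62.2)), (-20, np.float64(62.1)), (-15, np.float64(62.0)), (-10, np.float64(62.0)), (-5, np.float64(61.9)), (0, np.float64(62.0)), (5, np.float64(61.9)), (10, np.float64(62.0)), (15, np.fl
[... 407 characters left out ...]
8.9)), (5, np.float64(-78.7)), (10, np.float64(-78.5)), (15, np.float64(-61.5)), (20, np.float64(-68.4)), (25, np.float64(-70.2)), (30, np.float64(-55.5)), (35, np.float64(-56.0)), (40, np.float64(-55.7)), (45, np.float64(-56.1)), (50, np.float64(-56.0)), (55, np.float64(-56.1)), (60, np.float64(-55.3))]
ymax vs x [(-15, np.float64(70.5)), (-10, np.float64(70.4)), (-5, np.float64(78.8)), (0, np.float64(79.1)), (5, np.float64(79.2)), (10, np.float64(79.1)), (15, np.float64(61.6)), (20, np.float64(70.4)), (25, np.float64(70.7)), (30, np.float64(56.0)), (35, np.float64(56.0)), (40, np.float64(56.2)), (45, np.float64(55.9)), (50, np.float64(56.3)), (55, np.float64(55.9)), (60, np.float64(56.0))]
```

{"op": "servo_tool", "data": {"series": [-1,0,0.0002,0.0002,0,0,0,-1,0,0.0002,0.0002,0,0,0,-1,0,0.0002,0.0002,0,0,0,-1,0,0.0002,0.0002,0,0,0,-1,0,0.0002,0.0002,0,0,0,-1,0,0.0002,0.0002,0,0,0]}}

```text
time: 9.25
position: [0.47, -0.2235, 0.1156]
tcp_rot: [[-0.934, 0.054, 0.354], [0.05, 0.999, -0.019], [-0.354, 0.0, -0.935]]
contact_force: [-5.2, 0.2, 8.0]
grip_width: 0.0115
grasp_force: 40.0
```

```bash
python3 f.py
```

```text
tool F [ 2.05 -0.04 -9.28] tool M [-0.1    0.502 -0.025]
t 9.25 pos [ 0.47   -0.2235  0.1156] F [-5.2   0.24  7.95] M [0.112 0.497 0.059] w 0.0115 gf 40.00187158584595
shift [ 0.0002 -0.0009  0.0001] rv [0.03 0.4  0.06] q [-0.66 -0.26  2.24  0.26  0.87 -2.31]
```

{"op": "servo_tool", "data": {"series": [-1,0,0,0,0,0,0,-1,0,0,0,0,0,0,-1,0,0,0,0,0,0,-1,0,0,0,0,0,0,-1,0,0,0,0,0,0,-1,0,0,0,0,0,0]}}

```text
time: 9.75
position: [0.47, -0.2235, 0.1156]
tcp_rot: [[-0.934, 0.054, 0.354], [0.05, 0.999, -0.019], [-0.354, 0.0, -0.935]]
contact_force: [-4.6, 0.4, 8.1]
grip_width: 0.0118
grasp_force: 40.0
```

Run:
```python
exec(open('f.py').read())
p,d=camera('scene');t,_=camera('top')
save('c6.png',np.hstack([cv2.resize(t[225:305,335:435],(400,300)),cv2.resize(p[90:190,230:330],(400,300))]))
```

```text
tool F [ 1.48  0.19 -9.24] tool M [-0.08   0.536 -0.002]
t 9.75 pos [ 0.47   -0.2235  0.1156] F [-4.63  0.44  8.12] M [0.102 0.532 0.031] w 0.0118 gf 40.00194489955902
shift [ 0.0002 -0.0009  0.0001] rv [0.03 0.4  0.05] q [-0.66 -0.26  2.24  0.26  0.87 -2.31]
```

View pics/c6.png

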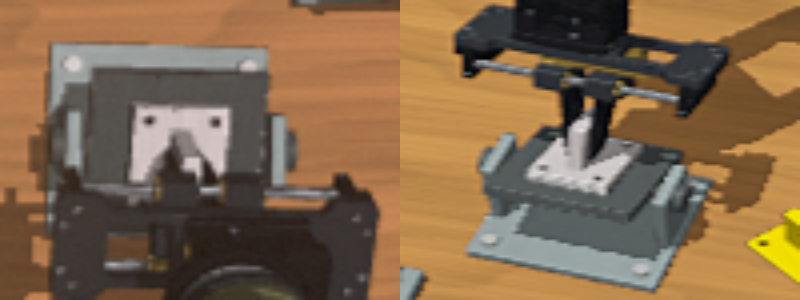

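The crops show the foot covering the pad squarely, with even margins of plate around it and no pad showing. The push is steady at about 10 N, so I'm handing in.

```bash
python3 -c "
from cell import ctrl
print(ctrl.job_done())"
```

```text
the job is handed in; nothing more can be done
None
```

The bracket is held flush and square on the small fixture's pad, still gripped at 40 N and pressed on with about 10 N; the job was handed in at about 10 s, and no verdict came back.

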